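# Hang the washed door back on the drying cabinet

## Robot

A 7-joint arm with a two-finger parallel gripper is mounted at the origin on the work surface. World frame = base frame: x ahead of the robot, y to its left, z up, the work surface at z = 0. Lengths are in mm, angles in rad, forces in N, time in s.
With the tool pointing down it reaches from about 350 to 900 mm from the base axis. Payload 19.9 kg.
Tool frame: the origin (TCP) lies between the finger pads; the fingertips stand 17 mm ahead of it and the grasp point (between the pads) lies 2 mm behind it; z points along the fingers, y is the line along which they close (so a half turn about z gives the same grasp; the last joint's range is limited). The gripper opens to 94 mm and grips with 3 to 60 N. Pads are 16 mm wide; open, the fingers measure 119 mm over their backs; the gripper's body (75 mm by 177 mm) begins 78 mm behind the grasp point.
Start: joints at [1.262, 0.417, -0.01, 1.614, 0.005, 1.111, -0.053], TCP at [164.774, -602.868, 222.425] pointing down, gripper open.
Joint ranges: [-2.81, 2.81], [-0.39, 2.02], [-1.27, 1.25], [0.06, 2.57], [-1.19, 4.33], [0.19, 2], [-2.82, 2.82]. Speed limits (rad/s): [1.89, 1.89, 2.39, 2.39, 3.01, 3.01, 3.01].

## Interface

Orientations are given as a 3x3 rotation matrix whose columns are the frame's x, y, z axes.
In Python, from workcell import observe, cams, order gives the robot as it stands.
- The arm moves only by the tool arm_command, never from a script. Its argument "motion" is a list of rows, each an object of numbers: "x", "y", "z": the shift along the tool's x, y, z in m; "rx", "ry", "rz": the turn, a rotation vector about the tool's x, y, z in rad; "grip": the closure, from 0 (fully open) to 1 (shut). A call has 1 to 12 rows; each row is the pose to reach, as a shift and turn from the pose commanded when the call began, along the tool's axes at that moment; what a row does not reach only later rows make up. A row lasts 1/10 s, in which the tool goes at most 50 mm and 8.59 degrees, less where a joint would pass 70% of its speed; a pose out of reach is approached as far as the arm can. A call with a gripper value outside its range is refused whole. The fingers move at their own pace and stop on an object; "newtons" is the grip in N (left out, the last holds). Time passes only in rows, so rows that repeat a pose let the fingers close. It gives the time, the measured TCP pose, the force, the opening and the grip force at its end, in the units of the state.
- observe(): the state, without advancing time (a new reading comes with each control period).
- cams.snapshot(name): name is "scene" or "top" or "wrist"; returns the picture (420x560x3 uint8, red, green, blue); there is no depth.
- cams.get_calibration(name): a dict with "vertical_fov" (degrees; the focal length in pixels is half the picture's height over the tangent of half this angle, whatever the lens; pixels are square), "cx", "cy" (the principal point, pixels), "dist" ([k1, k2, p1, p2, k3] as OpenCV has them; the pictures are not rectified), "eye" and "rotation" of the camera in the world. Camera axes: x right, y down, z forward; pixel columns grow to the right and rows downward; lengths in mm; the calibration is good to about 2 mm. A picture is of the moment at which its call begins: read the wrist's pose just before it. get_calibration takes no time and is no camera call; for the wrist camera it gives the pose at the moment of the call.
- order.hand_in(): hands the job in; it is judged then, once.
Trained networks look in the newest picture that a camera, given by its name, has taken for a name from the list of things; names that differ only in an ending like _2 or _b are one class to them, and where a whole thing is asked for, a point or a joint stands for the part that bears it (a point fixed in the world has none). Each returns a list of dicts, best first, with "score" (0 to 1); they miss things now and then, are a little off and sometimes report something else, mostly with a low value. They report only what shows in the picture. A call takes as long as a camera call. They do not tell look-alikes from the thing itself.
- cams.outline_of(camera, thing): "pixels" (420x560 bool, what is visible of it) and "bbox" ([left, top, right, bottom] in pixels, round what is visible of it).
The state is a dict: "clock": time; "joints": joint angles; "joint_velocities": joint speeds; "joint_efforts": joint torques, N m; "ee_pos": TCP position; "tool_rot": TCP orientation; "contact_force": force on the tool from outside, world axes, zero at the start; "torque": the same for the moment, N m; "opening": finger opening in mm; "gripper_force": force on a finger pad.
Only numpy, scipy, OpenCV 4.12 (cv2) and the standard library are available. Lean on these libraries where they do the work, as an engineer would, in place of code of your own. Each camera call takes 0.05 s, during which the arm holds its last target. There are 200 camera calls.

## Task

Take the washed glazed door out of the draining rack and hang it back on the small drying cabinet: with the door standing open at about a right angle, lower it until both of its hinge sockets sit fully down on the two upright hinge pins, then swing it shut against its stop and let go. The pins are not exactly where the drawing puts them, so feel for them with a light hand (10 N is plenty; the contact forces between door and cabinet must never add up to more than 60 N), and leave the other things on the bench where they are.

Things in the scene. Friction and masses are not known exactly. Their poses are not given: they have to be found in the camera images.
- cabinet: small drying cabinet, white with a steel front frame, fixed, 220 deep x 280 wide x 245 high. Origin: centre of footprint. x points from front to back: the open front face is 110 mm from the origin on the -x side; y along its width; z up. The hinge pins stand before the front near its -y edge; the shut door covers the opening from there towards +y and its axes are parallel to the cabinet's.
- lower_seat (a point): drawn centre of the lower pin's shoulder, at (-128, -117, 75) mm in the cabinet's frame; axes as the cabinet's. The pin: greased steel, 10 mm thick, flat tip with a 1.5 mm chamfer, rising 20 mm above a 17 mm wide shoulder. The hinge strip is screwed tight in slotted holes: the real pins are anywhere up to 5 mm off the drawing along cabinet x and up to 5 mm along y (hidden; both pins alike).
- upper_seat (a point): drawn centre of the upper pin's shoulder, 105 mm straight above the lower; same pin, same hidden sideways offset, both pins rigid; heights are exact. Its arm reaches down 12 mm below the shoulder, so the door's lower socket comes in from the side under it: bring the door in raised 20 to 65 mm above its seated height.
- lip (a point): middle of the front edge of the steel lip along the cabinet's top, which overhangs the shut door (lip underside 239 mm, top face 245 mm above the bench); the shut door's top is at 225 mm. So the door goes on its pins only while standing open. A black stop block on the front face, 6 mm proud, meets the inner face of the shut door near its free edge.
- door_mid (a point): centre (half-way up) of the loose door's panel: glazed aluminium frame, 12 thick x 200 wide x 170 high, 0.25 to 0.4 kg, standing upright in the rack. x is normal to it, from the outer face (-x) to the inner (+x); y along its width from hinge edge (-y) to free edge (+y); z up. Centre of mass within 6 mm of y = 0. Seated, this point is 140 mm above the bench. On the pins it swings easily and stays where left.
- door_top (a point): middle of the door's top edge, 85 mm above door_mid, free to pinch across the 12 mm thickness; axes as the door's. Opening turns the door counter-clockwise seen from above about the pins: at a right angle its yaw is the cabinet's + pi/2, about as it stands in the rack, outer face towards the robot.
- door_handle (a point): middle of the door's vertical bar handle, 80 mm long, 35 mm out from the outer face, 83 mm from the panel's middle towards the free edge; axes as the door's. The freely hanging door's own weight already makes up to 12 N of contact force on the pins, and a push at the hand acts on them about threefold.
- lower_socket (a point): centre of the lower mouth of the door's lower hinge socket; axes as the door's. Both sockets are vertical steel tubes, 19 mm outside, 11.2 mm bore, 26 mm long, open at both ends, beyond the hinge edge on the axis x = -6, y = -112 mm of door_mid; this mouth is 65 mm below door_mid. Seated, it lies at the lower seat's height.
- upper_socket (a point): centre of the lower mouth of the door's upper hinge socket, 105 mm above the other mouth; axes as the door's
- rack: white plastic draining rack, fixed, base 150 x 230 mm, 10 mm thick; origin at bench level under the middle of the door's slot, axes as the door standing in it. Two pairs of 5 mm posts (62 mm high) hold the door with 1.5 mm play; lift it straight up 60 mm or more to clear them.
- shelf_plate: bystander: perforated steel plate 6 x 170 x 100 mm high, upright in the rack 60 mm behind (+x of) the door; origin at the middle of its lower edge
- petri_dish: bystander: clear dish, diameter 90, 16 high, lying before the cabinet under the door's swing; origin under its centre (so too below)
- sample_cup: bystander: clear sample cup with white lid, diameter 55, 55 high
- sample_cup2: bystander: another such cup
- wash_bottle: bystander: white wash bottle with blue spout, diameter 68, 205 high
- beaker: bystander: glass beaker, diameter 68, 85 high
- crucible: bystander: white porcelain crucible, diameter 42, 36 high
- spatula: bystander: flat steel spatula 170 long, lying on the bench; origin under its middle
There are look-alikes about, which are no part of the job. Leave any purple look-alike of the part that bears door_mid alone.

How it is judged:
By the outcome, as a careful person would: the job done as asked, in the order asked, and still so for the second after the job is handed in, with the robot touching nothing.
It also fails if it takes over 72 s, if anything falls off the work surface, if the arm or the gripper's body presses on something with over 40 N, if the wrist force passes 120 N, or if a joint passes its speed limit or range.

## Working session

There is one attempt and no reset: what is moved stays moved. The work goes in short steps, Python scripts to look and compute and a tool call to move; the robot and the scene stay as the last step left them, time stands still between calls to the robot, and variables do not carry over. Pictures are saved under pics/ and viewed, at most 10 in all, crops included, and the job is handed in when it is done.

Besides the shell and the picture viewer there is one more tool, called after "Emit:" as a command line: name --argument value ..., lists and objects as JSON in quotes. arm_command: Moves the arm, as the interface text tells. Its arguments: {"type":"object","properties":{"motion":{"type":"array"},"newtons":{"type":"number"}},"required":["motion"]}

```bash
ls; mkdir -p pics; python3 - <<'E'
from workcell import observe,cams
import cv2,numpy as np
s=observe();print({k:np.round(v,3).tolist() for k,v in s.items()})
for n in("scene","top"):
    c=cams.get_calibration(n);print(n,{k:np.round(v,4).tolist() for k,v in c.items()})
    im=cams.snapshot(n);cv2.imwrite(f"pics/{n}0.png",im[:,:,::-1])
    for t in("cabinet","door_mid","rack","shelf_plate","petri_dish","wash_bottle","beaker","sample_cup","crucible","spatula"):
        r=cams.outline_of(n,t);print(t,[(round(float(q["score"]),2),list(map(int,q["bbox"]))) for q in r[:4]])
E
```

```text
pics
{'clock': 0.0, 'joints': [1.263, 0.418, -0.01, 1.614, 0.005, 1.111, -0.053], 'joint_velocities': [0.001, -0.001, 0.0, -0.0, -0.001, -0.001, -0.002], 'joint_efforts': [-0.0, -85.124, 0.639, -42.599, -0.049, 0.019, 0.0], 'ee_pos': [164.661, -602.542, 221.819], 'tool_rot': [[0.965, 0.264, -0.0], [0.264, -0.965, 0.001], [-0.0, -0.001, -1.0]], 'contact_force': [-0.236, -0.86, -0.423], 'torque': [0.031, 0.029, -0.007], 'gripper_force': 0.0, 'opening': 94.305}
scene {'vertical_fov': 45.5436, 'cx': 278.9255, 'cy': 210.3544, 'dist': [0.0442, 0.0, 0.0, 0.0, 0.0], 'eye': [1265.172, -298.8543, 978.3965], 'rotation': [[0.4004, 0.637, -0.6587], [0.9163, -0.2784, 0.2878], [-0.0001, -0.7189, -0.6952]]}
cabinet [(0.56, [32, 203, 206, 407]), (0.54, [325, 183, 415, 239])]
door_mid [(0.78, [322, 181, 415, 239]), (0.55, [305, 117, 333, 197])]
rack [(0.77, [320, 226, 423, 271]), (0.57, [343, 221, 410, 258]), (0.33, [236, 289, 270, 325])]
shelf_plate [(0.93, [341, 219, 412, 260]), (0.72, [31, 201, 205, 406])]
petri_dish [(0.77, [235, 286, 271, 325])]
wash_bottle [(0.64, [365, 241, 418, 305])]
beaker [
[... 357 characters left out ...]
525], [-0.9999, 0.0027, -0.0132], [0.0127, -0.1525, -0.9882]]}
cabinet [(0.81, [368, 105, 510, 248]), (0.62, [126, 247, 142, 263]), (0.2, [122, 184, 224, 220])]
door_mid [(0.9, [126, 185, 226, 223]), (0.89, [149, 263, 197, 355]), (0.23, [186, 108, 221, 153])]
rack [(0.6, [134, 163, 232, 235])]
shelf_plate [(0.78, [148, 169, 220, 195]), (0.53, [370, 103, 504, 249])]
petri_dish [(0.66, [307, 157, 338, 191])]
wash_bottle [(0.92, [186, 107, 223, 153]), (0.61, [368, 106, 508, 249])]
beaker [(0.6, [251, 108, 276, 140]), (0.23, [371, 102, 508, 249])]
sample_cup [(0.76, [142, 127, 163, 152]), (0.55, [241, 142, 266, 166])]
crucible [(0.63, [122, 245, 140, 261])]
spatula [(0.55, [228, 253, 286, 285])]
```

```bash
python3 - <<'E'
import cv2,numpy as np
for n in("scene","top"):
    a=cv2.imread(f"pics/{n}0.png"); cv2.imwrite(f"pics/{n}0b.png",cv2.resize(a,(800,600),interpolation=cv2.INTER_CUBIC))
E
```

```text
(no output)
```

View pics/scene0b.png

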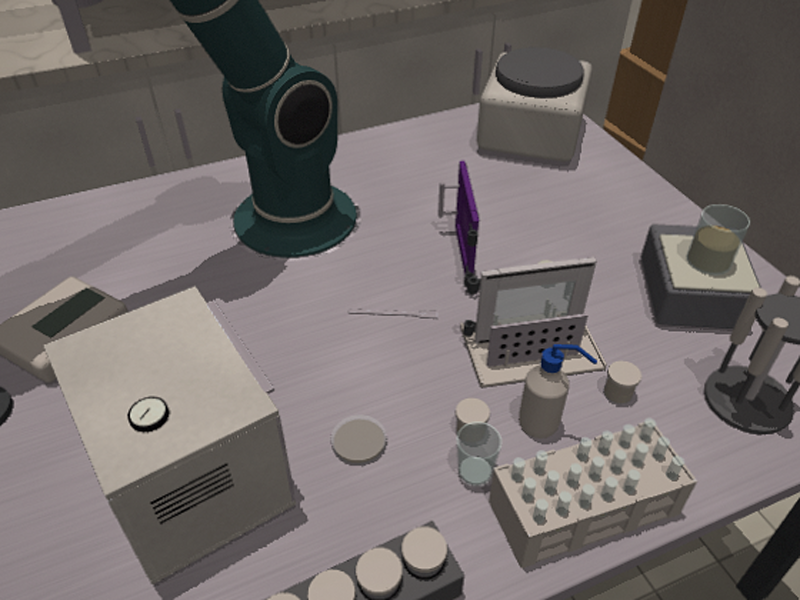

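View pics/top0b.png

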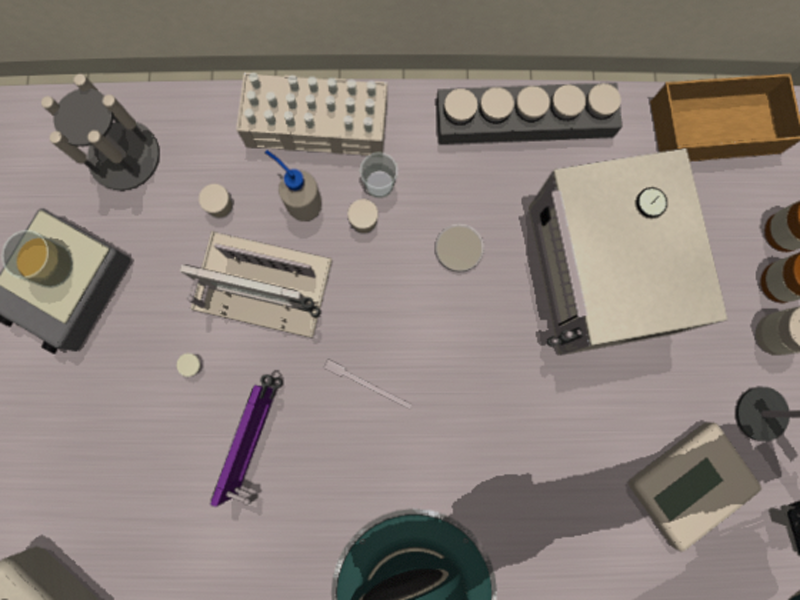

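The scene and top views agree. Cabinet: top roof corners about (553,172), (686,150), (725,320) and (587,346) in the enlarged top view, with the hinge pins at about (565,335) on its robot side. The grey door stands in the rack, with its top edge from (183,268) to (305,303). The purple look-alike stands alone at (245,440).

There are two candidate doors in the top view: grey at (250,287) and purple at (245,440). The grey one fits, because it is in the rack, is aluminium, and has the shelf plate behind it.

```bash
cat > h.py <<'E'
from workcell import observe,cams
import cv2,numpy as np
def K(c,h=420):
    f=h/2/np.tan(np.radians(c["vertical_fov"])/2);return np.array([[f,0,c["cx"]],[0,f,c["cy"]],[0,0,1.]])
def back(c,px,z):
    p=cv2.undistortPoints(np.float64(px).reshape(-1,1,2),K(c),np.float64(c["dist"])).reshape(-1,2)
    d=np.c_[p,np.ones(len(p))]@np.array(c["rotation"]).T;e=np.array(c["eye"])
    return e+d*((z-e[2])/d[:,2])[:,None]
def proj(c,P):
    R=np.array(c["rotation"]);q=(np.atleast_2d(P)-np.array(c["eye"]))@R
    return cv2.projectPoints(q.reshape(-1,1,3),np.zeros(3),np.zeros(3),K(c),np.float64(c["dist"]))[0].reshape(-1,2)
E
python3 - <<'E'
from h import *
c=cams.get_calibration("top");np.set_printoptions(precision=1,suppress=True)
b=lambda p,z:back(c,np.array(p)*.7,z)[:,:2]
print("roof",b([(553,172),(686,150),(725,320),(587,346)],245))
print("rack",b([(213,233),(331,257),(316,335),(192,308)],10), b([(213,233),(331,257),(316,335),(192,308)],10).mean(0))
print("doortop",b([(183,268),(305,303)],180))
print("purple",b([(215,500),(270,380)],170))
w=cams.get_calibration("wrist");s=observe();R=np.array(s["tool_rot"])
print(w["vertical_fov"],w["dist"],R.T@(np.array(w["eye"])-s["ee_pos"]),R.T@np.array(w["rotation"]))
for t,z in(("petri_dish",8),("wash_bottle",100),("beaker",40),("sample_cup",30)):
    for r in cams.outline_of("top",t)[:2]:
        l,u,rr,d=r["bbox"];print(t,b([((l+rr)/1.4,(u+d)/1.4)],z))
E
```

```text
roof [[ 684.8 -214.9]
 [ 723.6 -432.3]
 [ 450.5 -475.8]
 [ 412.3 -256.7]]
rack [[643.2 369. ]
 [596.9 149. ]
 [453.1 174.9]
 [502.9 403. ]] [549. 274.]
doortop [[545.7 374.7]
 [488.2 176. ]]
purple [[178.8 315.1]
 [366.4 231.3]]
58.32990383749695 [-0.1  0.   0.   0.   0. ] [  66.5    1.3 -163.4] [[ 0.  -1.  -0.2]
 [ 1.  -0.   0. ]
 [-0.  -0.2  1. ]]
petri_dish [[612.1 -91.3]]
wash_bottle [[703.8 210.1]]
wash_bottle [[ 583.1 -370.7]]
beaker [[739.4  64.5]]
beaker [[ 600.4 -395. ]]
sample_cup [[700.2 355.4]]
sample_cup [[660.2  90.5]]
```

Emit:
arm_command --motion '[{"z": -0.05},{"z": -0.1,"x": 0.01,"y": -0.03,"rz": -0.14},{"z": -0.13,"x": 0.02,"y": -0.07,"rz": -0.28},{"z": -0.16,"x": 0.03,"y": -0.11,"rz": -0.42},{"z": -0.18,"x": 0.04,"y": -0.15,"rz": -0.56},{"z": -0.2,"x": 0.05,"y": -0.19,"rz": -0.7},{"z": -0.208,"x": 0.06,"y": -0.24,"rz": -0.84},{"z": -0.208,"x": 0.07,"y": -0.28,"rz": -0.98},{"z": -0.208,"x": 0.09,"y": -0.331,"rz": -1.12},{"z": -0.208,"x": 0.135,"y": -0.32,"rz": -1.26},{"z": -0.208,"x": 0.18,"y": -0.31,"rz": -1.4},{"z": -0.208,"x": 0.225,"y": -0.295,"rz": -1.461}]'

```text
invalid input
```

```bash
python3 - <<'E'
from workcell import observe;import numpy as np
s=observe();print({k:np.round(v,3).tolist() for k,v in s.items()})
E
```

```text
{'clock': 1.3, 'joints': [1.263, 0.417, -0.01, 1.614, 0.005, 1.111, -0.053], 'joint_velocities': [-0.001, -0.0, 0.001, -0.0, 0.001, -0.0, -0.001], 'joint_efforts': [0.0, -85.101, 0.638, -42.628, -0.049, 0.014, 0.0], 'ee_pos': [164.753, -602.876, 222.438], 'tool_rot': [[0.965, 0.264, -0.0], [0.264, -0.965, 0.0], [-0.0, -0.0, -1.0]], 'contact_force': [0.065, -0.671, 0.002], 'torque': [-0.032, 0.003, 0.032], 'gripper_force': 0.0, 'opening': 94.088}
```

Emit:
arm_command --motion '[{"x": 0,"y": 0,"z": -0.05,"rx": 0,"ry": 0,"rz": 0,"grip": 0},{"x": 0.01,"y": -0.03,"z": -0.1,"rx": 0,"ry": 0,"rz": -0.14,"grip": 0},{"x": 0.02,"y": -0.07,"z": -0.13,"rx": 0,"ry": 0,"rz": -0.28,"grip": 0},{"x": 0.03,"y": -0.11,"z": -0.16,"rx": 0,"ry": 0,"rz": -0.42,"grip": 0},{"x": 0.04,"y": -0.15,"z": -0.18,"rx": 0,"ry": 0,"rz": -0.56,"grip": 0},{"x": 0.05,"y": -0.19,"z": -0.2,"rx": 0,"ry": 0,"rz": -0.7,"grip": 0},{"x": 0.06,"y": -0.24,"z": -0.208,"rx": 0,"ry": 0,"rz": -0.84,"grip": 0},{"x": 0.07,"y": -0.28,"z": -0.208,"rx": 0,"ry": 0,"rz": -0.98,"grip": 0},{"x": 0.09,"y": -0.331,"z": -0.208,"rx": 0,"ry": 0,"rz": -1.12,"grip": 0},{"x": 0.135,"y": -0.32,"z": -0.208,"rx": 0,"ry": 0,"rz": -1.26,"grip": 0},{"x": 0.18,"y": -0.31,"z": -0.208,"rx": 0,"ry": 0,"rz": -1.4,"grip": 0},{"x": 0.225,"y": -0.295,"z": -0.208,"rx": 0,"ry": 0,"rz": -1.461,"grip": 0}]'

```text
clock: 2.5
ee_pos: [305.7, -257.9, 431.4]
tool_rot: [[-0.162, 0.987, 0.002], [0.987, 0.162, -0.002], [-0.002, 0.001, -1.0]]
contact_force: [0.8, -2.2, 0.5]
opening: 93.8
gripper_force: 0.0
```

Emit:
arm_command --motion '[{"x": -0.01,"y": 0.05,"z": 0,"rx": 0,"ry": 0,"rz": 0,"grip": 0},{"x": -0.02,"y": 0.1,"z": 0,"rx": 0,"ry": 0,"rz": 0,"grip": 0},{"x": -0.02,"y": 0.13,"z": 0,"rx": 0,"ry": 0,"rz": 0,"grip": 0},{"x": -0.02,"y": 0.13,"z": 0,"rx": 0,"ry": 0,"rz": 0,"grip": 0},{"x": -0.02,"y": 0.13,"z": 0,"rx": 0,"ry": 0,"rz": 0,"grip": 0},{"x": -0.02,"y": 0.13,"z": 0,"rx": 0,"ry": 0,"rz": 0,"grip": 0}]'

```text
clock: 3.1
ee_pos: [434.8, -258.8, 430.7]
tool_rot: [[-0.156, 0.988, -0.0], [0.988, 0.156, -0.001], [-0.001, -0.0, -1.0]]
contact_force: [-0.1, 0.3, -0.3]
opening: 93.8
gripper_force: 0.0
```

```bash
python3 - <<'E'
from h import *
import json
c=cams.get_calibration("wrist");im=cams.snapshot("wrist")
json.dump({k:np.array(v).tolist() for k,v in c.items()},open("w1.json","w"))
print(observe()["ee_pos"],c["eye"])
cv2.imwrite("pics/w1.png",im[:,:,::-1]);cv2.imwrite("pics/w1b.png",cv2.resize(im[:,:,::-1],(800,600),interpolation=cv2.INTER_CUBIC))
E
```

```text
[ 434.67928058 -258.82350886  430.82073562] [ 423.6789738  -193.53695077  594.0315931 ]
```

View pics/w1b.png

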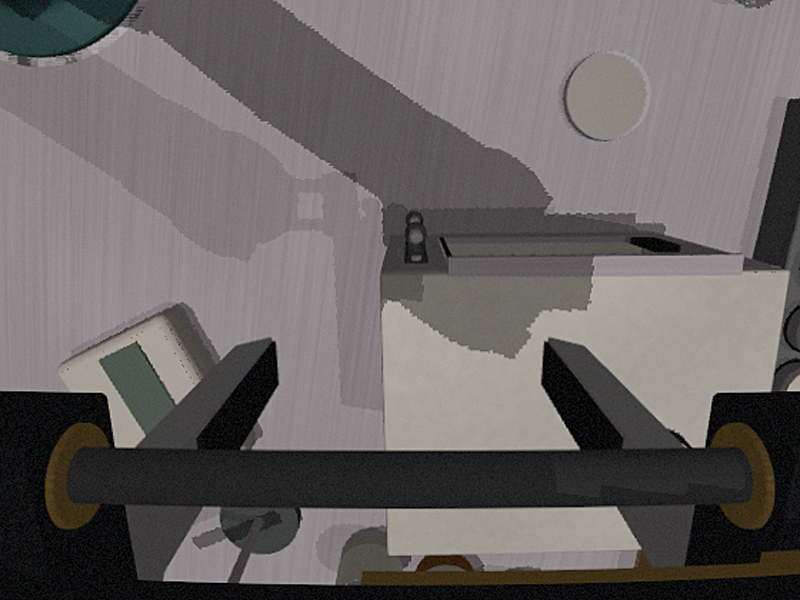

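The wrist view shows the two hinge pins at about (415,236) and (414,216), the roof's front edge at row 273, and the lip spanning columns 445–743. Next I enlarge the pins.

```bash
python3 - <<'E'
import cv2
a=cv2.imread("pics/w1.png")[135:195,260:340];a=cv2.convertScaleAbs(a,alpha=1.8)
cv2.imwrite("pics/w1c.png",cv2.resize(a,(800,600),interpolation=cv2.INTER_CUBIC))
E
```

```text
(no output)
```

View pics/w1c.png

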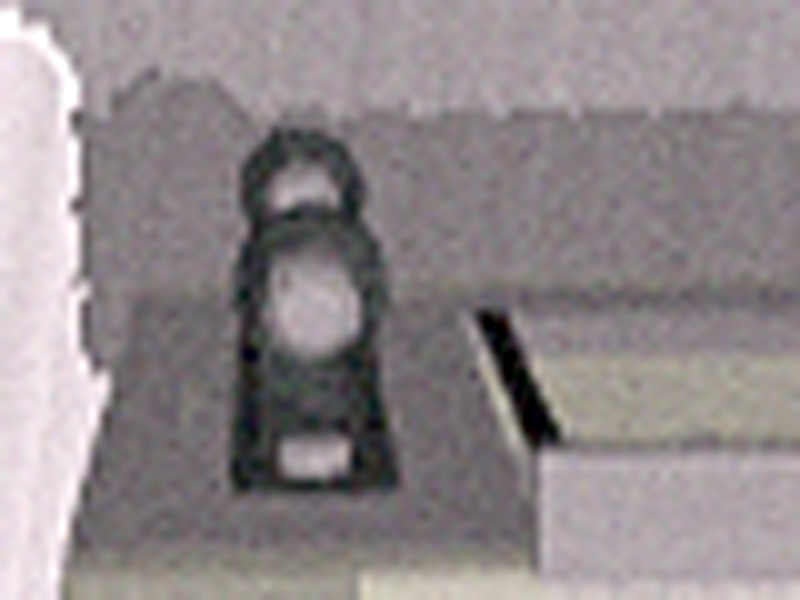

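```bash
python3 - <<'E'
from h import *
import json
np.set_printoptions(precision=1,suppress=True)
c=json.load(open("w1.json"))
q=lambda p:np.array([260,135])+np.array(p)/10-.45
for n,p,z in(("up tip",(316,310),200),("up sh",(310,283),180),("low sh",(304,187),75)):print(n,back(c,[q(p)],z))
r=back(c,np.array([(382,275),(784,271),(445,255),(743,255)])*.7-.15,245);print(r)
d=r[1]-r[0];print(np.hypot(*d[:2]),"yaw y axis",np.degrees(np.arctan2(d[1],d[0])))
a=np.radians(np.degrees(np.arctan2(d[1],d[0]))-90);X=np.array([np.cos(a),np.sin(a)]);Y=np.array([-X[1],X[0]])
o=(r[0]+r[1])[:2]/2+110*X;print("cab",o,np.degrees(a),"drawn pin",o-128*X-117*Y)
E
```

```text
up tip [[ 436.2 -242.9  200. ]]
up sh [[ 435.8 -242.5  180. ]]
low sh [[ 435.9 -242.    75. ]]
[[ 416.5 -265.9  245. ]
 [ 686.6 -220.   245. ]
 [ 455.4 -246.2  245. ]
 [ 654.  -214.1  245. ]]
273.9456063630422 yaw y axis 9.64185193305625
cab [ 570.  -351.4] -80.35814806694376 drawn pin [ 433.2 -244.8]
```

Emit:
arm_command --motion '[{"x": 0.045,"y": 0.0135,"z": 0,"rx": 0,"ry": 0,"rz": 0.04,"grip": 0},{"x": 0.09,"y": 0.027,"z": 0,"rx": 0,"ry": 0,"rz": 0.08,"grip": 0},{"x": 0.135,"y": 0.04,"z": 0,"rx": 0,"ry": 0,"rz": 0.13,"grip": 0},{"x": 0.18,"y": 0.054,"z": 0.01,"rx": 0,"ry": 0,"rz": 0.17,"grip": 0},{"x": 0.225,"y": 0.068,"z": 0.02,"rx": 0,"ry": 0,"rz": 0.22,"grip": 0},{"x": 0.27,"y": 0.081,"z": 0.03,"rx": 0,"ry": 0,"rz": 0.26,"grip": 0},{"x": 0.315,"y": 0.095,"z": 0.04,"rx": 0,"ry": 0,"rz": 0.3,"grip": 0},{"x": 0.36,"y": 0.108,"z": 0.05,"rx": 0,"ry": 0,"rz": 0.35,"grip": 0},{"x": 0.405,"y": 0.122,"z": 0.05,"rx": 0,"ry": 0,"rz": 0.4,"grip": 0},{"x": 0.452,"y": 0.135,"z": 0.05,"rx": 0,"ry": 0,"rz": 0.438,"grip": 0},{"x": 0.452,"y": 0.135,"z": 0.05,"rx": 0,"ry": 0,"rz": 0.438,"grip": 0},{"x": 0.452,"y": 0.135,"z": 0.05,"rx": 0,"ry": 0,"rz": 0.438,"grip": 0}]'

```text
clock: 4.35
ee_pos: [497.9, 209.4, 380.5]
tool_rot: [[0.276, 0.961, 0.0], [0.961, -0.276, -0.0], [-0.0, 0.0, -1.0]]
contact_force: [0.8, -1.3, 0.1]
opening: 93.9
gripper_force: 0.0
```

```bash
python3 - <<'E'
from h import *
import json
c=cams.get_calibration("wrist");im=cams.snapshot("wrist")
json.dump({k:np.array(v).tolist() for k,v in c.items()},open("w2.json","w"))
s=observe();print(s["ee_pos"],c["eye"],s["joints"])
cv2.imwrite("pics/w2.png",im[:,:,::-1]);cv2.imwrite("pics/w2b.png",cv2.resize(im[:,:,::-1],(800,600),interpolation=cv2.INTER_CUBIC))
for r in cams.outline_of("wrist","door_mid"):print(r["score"],r["bbox"])
E
```

```text
[498.20059417 208.23971337 380.56040931] [515.85883731 272.84286069 543.88006242] [ 0.28341808  0.24320195 -0.88725957  1.58060031  0.19121499  1.40868117
 -0.90171836]
0.82 [2.1, 154.2, 195.5, 211.6]
0.7 [239.6, 0.0, 301.4, 226.4]
```

View pics/w2b.png

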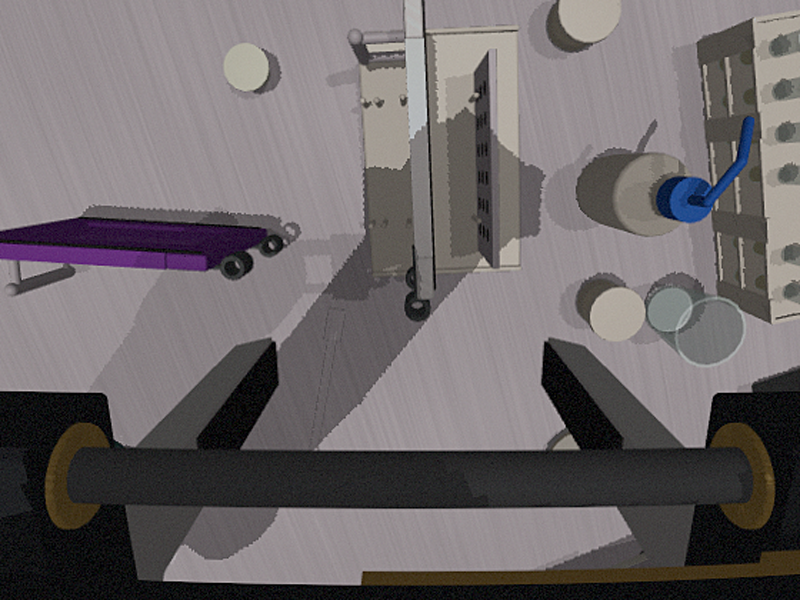

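In the wrist view, the grey aluminium door's top strip runs from (415,0) to (425,297). Its upper socket is at (418,307), its handle is at (360,40), and the shelf plate stands behind it at (487,160). The purple look-alike is at (130,245), outside the rack. I confirm with an enlarged crop.

```bash
python3 - <<'E'
import cv2,numpy as np
a=cv2.imread("pics/w2.png")
b=cv2.convertScaleAbs(a[165:225,260:340],alpha=1.6)
cv2.imwrite("pics/w2c.png",cv2.resize(b,(800,600),interpolation=cv2.INTER_CUBIC))
g=a.sum(2)//3
for r in range(5,205,20):print(r,g[r,276:312].tolist())
E
```

```text
5 [146, 148, 144, 141, 149, 152, 100, 121, 181, 178, 179, 180, 181, 179, 178, 177, 179, 179, 166, 118, 27, 113, 160, 148, 147, 148, 147, 150, 147, 145, 148, 147, 149, 151, 144, 143]
25 [138, 143, 140, 139, 136, 133, 138, 85, 153, 173, 168, 164, 164, 159, 161, 163, 160, 159, 162, 144, 48, 21, 88, 114, 110, 111, 133, 177, 168, 171, 178, 177, 179, 178, 177, 175]
45 [87, 88, 89, 91, 93, 93, 93, 80, 169, 184, 185, 180, 181, 181, 182, 180, 182, 181, 182, 187, 187, 126, 16, 104, 119, 117, 120, 110, 133, 185, 174, 172, 171, 174, 171, 173]
65 [153, 154, 155, 157, 153, 154, 153, 155, 154, 184, 186, 182, 183, 183, 183, 181, 182, 183, 182, 185, 185, 192, 104, 26, 122, 114, 116, 112, 112, 125, 180, 171, 172, 168, 176, 169]
85 [156, 158, 156, 158, 155, 156, 157, 154, 157, 152, 174, 185, 182, 184, 183, 183, 183, 186, 183, 184, 184, 190, 155, 31, 43, 127, 116, 115, 111, 114, 153, 180, 140, 142, 142, 146]
105 [153, 157, 155, 153, 153, 157, 153, 156, 153, 159, 159, 102, 127, 125, 128, 127, 127, 130, 126, 128, 127, 125, 135, 140, 0, 74, 119, 116, 112, 116, 118, 113, 116, 114, 117, 113]
125 [90, 94, 88, 87, 91, 84, 92, 91, 91, 94, 91, 86, 129, 127, 121, 124, 126, 123, 121, 124, 124, 127, 126, 127, 141, 1, 101, 124, 113, 113, 115, 113, 113, 114, 112, 111]
145 [89, 89, 92, 90, 88, 86, 92, 87, 90, 90, 90, 90, 84, 129, 123, 121, 125, 125, 124, 124, 123, 119, 120, 124, 131, 103, 8, 127, 118, 115, 115, 111, 116, 114, 116, 112]
165 [89, 91, 90, 89, 86, 87, 83, 90, 89, 88, 90, 90, 89, 75, 124, 123, 121, 123, 123, 122, 117, 119, 119, 120, 124, 129, 68, 17, 122, 112, 110, 113, 109, 114, 115, 111]
185 [91, 106, 104, 106, 106, 87, 88, 86, 91, 93, 86, 95, 101, 20, 20, 89, 100, 117, 115, 113, 114, 114, 119, 117, 119, 124, 114, 9, 50, 123, 117, 114, 115, 110, 114, 112]
```

View pics/w2c.png

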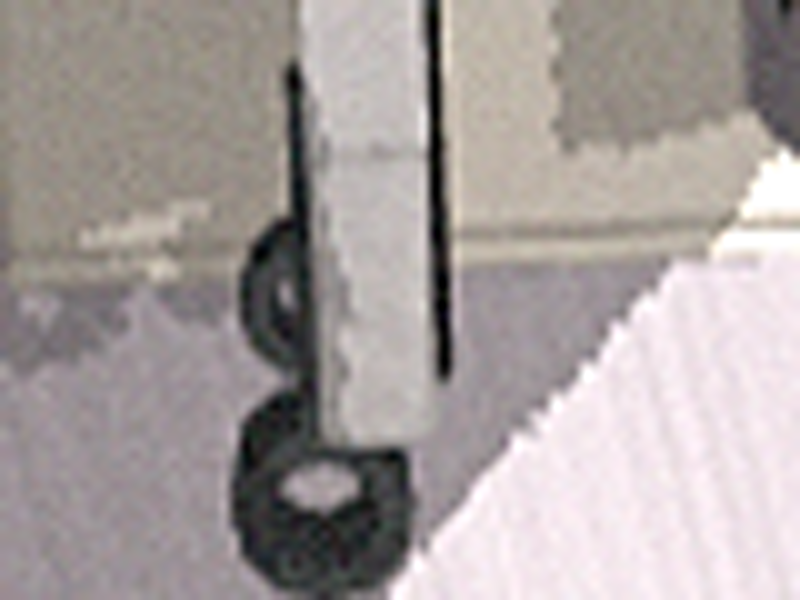

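```bash
python3 - <<'E'
from h import *
import json
np.set_printoptions(precision=1,suppress=True)
c=json.load(open("w2.json"))
t=back(c,[(288.9,25),(291.2,65),(294.2,125),(295.8,165),(297.8,209.3)],180)[:,:2]
v=np.polyfit(t[:,1],t[:,0],1);ang=np.degrees(np.arctan2(1,v[0]));a=np.radians(ang)
Y=np.array([np.cos(a),np.sin(a)]);X=np.array([Y[1],-Y[0]])
e=t[-1].copy();e[0]=np.polyval(v,e[1]);m=e+100*Y
print(t,"ang",ang,"mid",m)
s=back(c,[(292,214.9)],161)[0,:2];print("socket",s,"in door",(s-m)@X,(s-m)@Y)
s2=back(c,[(289,196)],56)[0,:2];print("low",(s2-m)@X,(s2-m)@Y)
E
```

```text
[[540.4 350.1]
 [532.9 316. ]
 [520.8 263. ]
 [511.9 225.9]
 [501.9 182.7]] ang 77.01674800220334 mid [524.5 280.2]
socket [493.7 173.9] in door -6.146655907732157 -110.52237449253919
low -8.679388471846217 -112.27216391879968
```

Emit:
arm_command --motion '[{"x": 0.04,"y": 0.003,"z": 0.02,"rx": 0,"ry": 0,"rz": -0.027,"grip": 0},{"x": 0.075,"y": 0.006,"z": 0.045,"rx": 0,"ry": 0,"rz": -0.053,"grip": 0},{"x": 0.0754,"y": 0.0057,"z": 0.09,"rx": 0,"ry": 0,"rz": -0.053,"grip": 0},{"x": 0.0754,"y": 0.0057,"z": 0.135,"rx": 0,"ry": 0,"rz": -0.053,"grip": 0},{"x": 0.0754,"y": 0.0057,"z": 0.175,"rx": 0,"ry": 0,"rz": -0.053,"grip": 0},{"x": 0.0754,"y": 0.0057,"z": 0.2,"rx": 0,"ry": 0,"rz": -0.053,"grip": 0},{"x": 0.0754,"y": 0.0057,"z": 0.21,"rx": 0,"ry": 0,"rz": -0.053,"grip": 0},{"x": 0.0754,"y": 0.0057,"z": 0.21,"rx": 0,"ry": 0,"rz": -0.053,"grip": 0}]'

```text
clock: 5.25
ee_pos: [524.9, 278.6, 170.2]
tool_rot: [[0.228, 0.974, -0.001], [0.974, -0.228, -0.001], [-0.001, -0.001, -1.0]]
contact_force: [0.1, -0.3, 0.3]
opening: 94.2
gripper_force: 0.0
```

Emit:
arm_command --motion '[{"x": 0,"y": 0,"z": 0,"rx": 0,"ry": 0,"rz": 0,"grip": 0.7},{"x": 0,"y": 0,"z": 0,"rx": 0,"ry": 0,"rz": 0,"grip": 0.8},{"x": 0,"y": 0,"z": 0,"rx": 0,"ry": 0,"rz": 0,"grip": 0.85},{"x": 0,"y": 0,"z": 0,"rx": 0,"ry": 0,"rz": 0,"grip": 0.9},{"x": 0,"y": 0,"z": 0,"rx": 0,"ry": 0,"rz": 0,"grip": 1},{"x": 0,"y": 0,"z": 0,"rx": 0,"ry": 0,"rz": 0,"grip": 1},{"x": 0,"y": 0,"z": 0,"rx": 0,"ry": 0,"rz": 0,"grip": 1},{"x": 0,"y": 0,"z": 0,"rx": 0,"ry": 0,"rz": 0,"grip": 1}]' --newtons 30

```text
clock: 6.05
ee_pos: [524.6, 280.0, 170.5]
tool_rot: [[0.226, 0.974, -0.0], [0.974, -0.226, 0.0], [0.0, -0.0, -1.0]]
contact_force: [-0.7, -0.1, 0.4]
opening: 33.6
gripper_force: 0.0
```

Emit:
arm_command --motion '[{"x": 0,"y": 0,"z": 0,"rx": 0,"ry": 0,"rz": 0,"grip": 1},{"x": 0,"y": 0,"z": 0,"rx": 0,"ry": 0,"rz": 0,"grip": 1},{"x": 0,"y": 0,"z": 0,"rx": 0,"ry": 0,"rz": 0,"grip": 1},{"x": 0,"y": 0,"z": 0,"rx": 0,"ry": 0,"rz": 0,"grip": 1},{"x": 0,"y": 0,"z": 0,"rx": 0,"ry": 0,"rz": 0,"grip": 1},{"x": 0,"y": 0,"z": 0,"rx": 0,"ry": 0,"rz": 0,"grip": 1}]'

```text
clock: 6.65
ee_pos: [524.6, 280.0, 170.5]
tool_rot: [[0.226, 0.974, -0.0], [0.974, -0.226, 0.0], [0.0, -0.0, -1.0]]
contact_force: [0.7, 0.0, -0.6]
opening: 11.8
gripper_force: 30.0
```

Emit:
arm_command --motion '[{"x": 0,"y": 0,"z": -0.01,"rx": 0,"ry": 0,"rz": 0,"grip": 1},{"x": 0,"y": 0,"z": -0.03,"rx": 0,"ry": 0,"rz": 0,"grip": 1},{"x": 0,"y": 0,"z": -0.06,"rx": 0,"ry": 0,"rz": 0,"grip": 1},{"x": 0,"y": 0,"z": -0.09,"rx": 0,"ry": 0,"rz": 0,"grip": 1},{"x": 0,"y": 0,"z": -0.12,"rx": 0,"ry": 0,"rz": 0,"grip": 1},{"x": 0,"y": 0,"z": -0.13,"rx": 0,"ry": 0,"rz": 0,"grip": 1},{"x": 0,"y": 0,"z": -0.13,"rx": 0,"ry": 0,"rz": 0,"grip": 1},{"x": 0,"y": 0,"z": -0.13,"rx": 0,"ry": 0,"rz": 0,"grip": 1},{"x": 0,"y": 0,"z": -0.13,"rx": 0,"ry": 0,"rz": 0,"grip": 1}]'

```text
clock: 7.55
ee_pos: [524.2, 279.6, 299.0]
tool_rot: [[0.226, 0.974, -0.002], [0.974, -0.226, -0.001], [-0.001, -0.002, -1.0]]
contact_force: [0.5, -0.0, -2.6]
opening: 12.0
gripper_force: 30.0
```

```bash
python3 - <<'E'
from h import *
import json
c=cams.get_calibration("wrist");im=cams.snapshot("wrist")
json.dump({k:np.array(v).tolist() for k,v in c.items()},open("w3.json","w"))
s=observe();print(s["ee_pos"],s["contact_force"],s["torque"],s["opening"])
cv2.imwrite("pics/w3.png",im[:,:,::-1]);cv2.imwrite("pics/w3b.png",cv2.resize(im[:,:,::-1],(800,600),interpolation=cv2.INTER_CUBIC))
E
```

```text
[524.2560163  279.67772535 299.14331085] [ 0.63452303  0.58986098 -2.41924677] [-0.01569756 -0.09063348  0.01962342] 12.196687737043785
```

View pics/w3b.png

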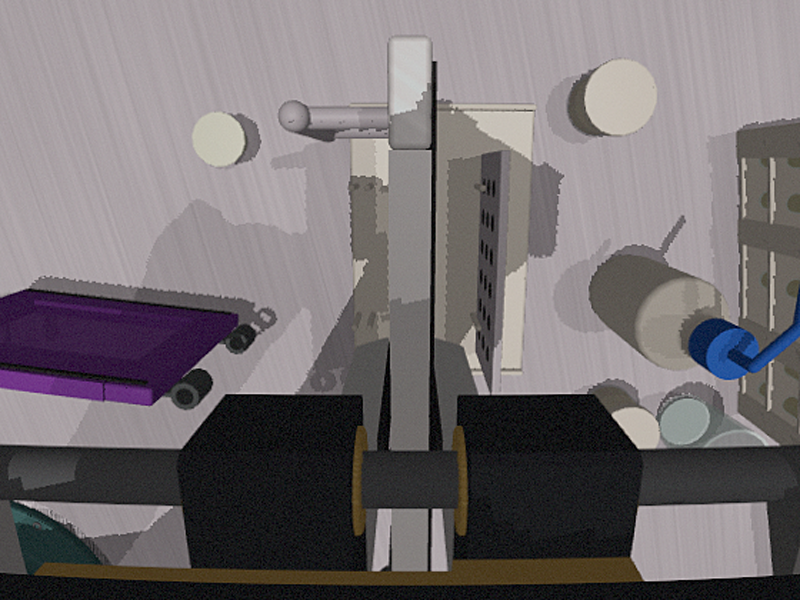

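The door is held: its top strip spans columns 390–433 and its free edge is at row 36. It is parallel to the tool.

```bash
python3 - <<'E'
from h import *
import json
np.set_printoptions(precision=2,suppress=True)
c=json.load(open("w3.json"));s=observe();R=np.array(s["tool_rot"]);p=np.array(s["ee_pos"])
im=cv2.imread("pics/w3.png").sum(2)//3
print(im[15:40,288].tolist())
for r in(50,90,150,220,300):print(r,im[r,266:310].tolist())
for q in((288.0,25.0),(288.0,60),(288,200)):
  print((back(c,[q],308.7)[0]-p)@R)
E
```

```text
[170, 168, 168, 166, 165, 168, 165, 165, 165, 151, 146, 164, 173, 188, 198, 199, 199, 196, 197, 194, 194, 197, 196, 194, 197]
50 [166, 169, 168, 165, 175, 107, 143, 175, 182, 194, 201, 201, 200, 199, 199, 198, 199, 195, 196, 197, 197, 197, 194, 195, 197, 199, 196, 199, 198, 199, 198, 201, 191, 178, 168, 150, 46, 27, 25, 82, 153, 169, 165, 167]
90 [91, 86, 83, 84, 81, 141, 95, 110, 118, 125, 136, 131, 136, 136, 132, 138, 132, 136, 133, 134, 133, 134, 135, 134, 137, 137, 139, 142, 141, 140, 141, 146, 138, 129, 129, 109, 27, 5, 17, 71, 146, 135, 132, 129]
150 [128, 129, 129, 132, 129, 128, 140, 137, 136, 139, 138, 135, 135, 141, 134, 136, 139, 136, 138, 141, 138, 132, 135, 138, 137, 140, 137, 139, 136, 139, 138, 142, 132, 140, 143, 118, 19, 12, 23, 149, 134, 129, 128, 128]
220 [117, 117, 117, 119, 98, 99, 97, 111, 110, 103, 106, 108, 107, 108, 109, 109, 105, 109, 105, 106, 109, 110, 107, 108, 106, 112, 106, 108, 111, 110, 107, 111, 110, 107, 120, 27, 5, 17, 116, 135, 129, 124, 129, 126]
300 [11, 10, 19, 17, 22, 0, 6, 122, 111, 105, 104, 105, 109, 103, 106, 108, 106, 107, 106, 114, 107, 108, 106, 106, 109, 108, 107, 105, 108, 105, 108, 106, 112, 114, 65, 3, 19, 1, 5, 11, 4, 18, 19, 74]
[100.01   0.36  -9.67]
[87.2   0.37 -9.65]
[31.63  0.42 -9.59]
```

Emit:
arm_command --motion '[{"x": -0.02,"y": -0.002,"z": 0,"rx": 0,"ry": 0,"rz": -0.02,"grip": 1},{"x": -0.055,"y": -0.005,"z": 0,"rx": 0,"ry": 0,"rz": -0.06,"grip": 1},{"x": -0.095,"y": -0.009,"z": 0,"rx": 0,"ry": 0,"rz": -0.1,"grip": 1},{"x": -0.135,"y": -0.012,"z": 0,"rx": 0,"ry": 0,"rz": -0.15,"grip": 1},{"x": -0.175,"y": -0.016,"z": 0,"rx": 0,"ry": 0,"rz": -0.19,"grip": 1},{"x": -0.215,"y": -0.02,"z": 0,"rx": 0,"ry": 0,"rz": -0.24,"grip": 1},{"x": -0.255,"y": -0.023,"z": 0,"rx": 0,"ry": 0,"rz": -0.28,"grip": 1},{"x": -0.295,"y": -0.027,"z": 0,"rx": 0,"ry": 0,"rz": -0.33,"grip": 1},{"x": -0.33,"y": -0.03,"z": 0,"rx": 0,"ry": 0,"rz": -0.37,"grip": 1},{"x": -0.352,"y": -0.0326,"z": 0.01,"rx": 0,"ry": 0,"rz": -0.393,"grip": 1},{"x": -0.3582,"y": -0.0326,"z": 0.03,"rx": 0,"ry": 0,"rz": -0.393,"grip": 1},{"x": -0.3582,"y": -0.0326,"z": 0.0437,"rx": 0,"ry": 0,"rz": -0.393,"grip": 1}]'

```text
clock: 8.8
ee_pos: [411.0, -62.7, 255.3]
tool_rot: [[-0.162, 0.987, -0.001], [0.987, 0.162, -0.0], [0.0, -0.001, -1.0]]
contact_force: [-0.0, -0.1, -2.4]
opening: 11.5
gripper_force: 30.0
```

Emit:
arm_command --motion '[{"x": 0,"y": 0,"z": 0,"rx": 0,"ry": 0,"rz": 0,"grip": 1},{"x": 0,"y": 0,"z": 0,"rx": 0,"ry": 0,"rz": 0,"grip": 1},{"x": 0,"y": 0,"z": 0,"rx": 0,"ry": 0,"rz": 0,"grip": 1}]'

```text
clock: 9.1
ee_pos: [412.2, -61.3, 257.3]
tool_rot: [[-0.165, 0.986, 0.001], [0.986, 0.165, -0.0], [-0.0, 0.001, -1.0]]
contact_force: [-0.5, 0.1, -2.3]
opening: 11.8
gripper_force: 30.0
```

```bash
python3 - <<'E'
from h import *
np.set_printoptions(precision=3,suppress=True)
s=observe();print(*[ (k,s[k]) for k in("clock","ee_pos","tool_rot","contact_force","torque","opening")],sep="\n")
R=np.array(s["tool_rot"]);T=np.array([423.0,-131.2,255.4]);print("shift",(T-s["ee_pos"])@R,np.degrees(np.arctan2(R[1,0],R[0,0])))
E
```

```text
('clock', 9.1)
('ee_pos', array([412.233, -61.338, 257.323]))
('tool_rot', array([[-0.165,  0.986,  0.001],
       [ 0.986,  0.165, -0.   ],
       [-0.   ,  0.001, -1.   ]]))
('contact_force', array([-0.508,  0.112, -2.341]))
('torque', array([-0.113, -0.081, -0.005]))
('opening', 11.780822967962566)
shift [-70.681  -0.895   1.933] 99.48566173654937
```

Emit:
arm_command --motion '[{"x": -0.015,"y": 0,"z": 0.001,"rx": 0,"ry": 0,"rz": 0,"grip": 1},{"x": -0.03,"y": 0,"z": 0.0019,"rx": 0,"ry": 0,"rz": 0,"grip": 1},{"x": -0.045,"y": -0.0009,"z": 0.0019,"rx": 0,"ry": 0,"rz": 0,"grip": 1},{"x": -0.057,"y": -0.0009,"z": 0.0019,"rx": 0,"ry": 0,"rz": 0,"grip": 1},{"x": -0.066,"y": -0.0009,"z": 0.0019,"rx": 0,"ry": 0,"rz": 0,"grip": 1},{"x": -0.0707,"y": -0.0009,"z": 0.0019,"rx": 0,"ry": 0,"rz": 0,"grip": 1},{"x": -0.0707,"y": -0.0009,"z": 0.0019,"rx": 0,"ry": 0,"rz": 0,"grip": 1},{"x": -0.0707,"y": -0.0009,"z": 0.0019,"rx": 0,"ry": 0,"rz": 0,"grip": 1},{"x": -0.0707,"y": -0.0009,"z": 0.0019,"rx": 0,"ry": 0,"rz": 0,"grip": 1}]'

```text
clock: 10.0
ee_pos: [422.6, -131.0, 254.9]
tool_rot: [[-0.165, 0.986, -0.0], [0.986, 0.165, -0.0], [-0.0, -0.0, -1.0]]
contact_force: [0.0, -0.0, -2.3]
opening: 12.0
gripper_force: 30.0
```

```bash
cat > st.py <<'E'
from h import *
np.set_printoptions(precision=2,suppress=True)
def go(T=(423.0,-131.2,255.4)):
    P=[];F=[];M=[]
    for i in range(4):
        s=observe();P.append(s["ee_pos"]);F.append(s["contact_force"]);M.append(s["torque"])
    R=np.array(s["tool_rot"]);print(s["clock"],"pos",np.mean(P,0),"F",np.mean(F,0),"M",np.mean(M,0),"ang",np.degrees(np.arctan2(R[1,0],R[0,0])),"open",s["opening"])
    print("shift",(np.array(T)-np.mean(P,0))@R)
if __name__=="__main__":
    go()
E
python3 st.py
python3 - <<'E'
from h import *
import json
c=cams.get_calibration("wrist");im=cams.snapshot("wrist")
json.dump({k:np.array(v).tolist() for k,v in c.items()},open("w4.json","w"))
cv2.imwrite("pics/w4b.png",cv2.resize(im[:,:,::-1],(800,600),interpolation=cv2.INTER_CUBIC))
im=cams.snapshot("scene");cv2.imwrite("pics/s4.png",im[:,:,::-1])
E
```

```text
10.0 pos [ 422.63 -131.01  254.89] F [ 0.02 -0.03 -2.29] M [-0.05 -0.08 -0.01] ang 99.49090634679044 open 11.998372658955418
shift [-0.25  0.33 -0.51]
```

Emit:
arm_command --motion '[{"x": 0,"y": 0.0003,"z": 0.005,"rx": 0,"ry": 0,"rz": 0,"grip": 1},{"x": 0,"y": 0.0003,"z": 0.011,"rx": 0,"ry": 0,"rz": 0,"grip": 1},{"x": 0,"y": 0.0003,"z": 0.016,"rx": 0,"ry": 0,"rz": 0,"grip": 1},{"x": 0,"y": 0.0003,"z": 0.017,"rx": 0,"ry": 0,"rz": 0,"grip": 1},{"x": 0,"y": 0.0003,"z": 0.018,"rx": 0,"ry": 0,"rz": 0,"grip": 1},{"x": 0,"y": 0.0003,"z": 0.019,"rx": 0,"ry": 0,"rz": 0,"grip": 1},{"x": 0,"y": 0.0003,"z": 0.0195,"rx": 0,"ry": 0,"rz": 0,"grip": 1}]'

```text
clock: 10.8
ee_pos: [423.0, -131.4, 235.4]
tool_rot: [[-0.164, 0.986, 0.0], [0.986, 0.164, -0.0], [-0.0, 0.0, -1.0]]
contact_force: [0.1, -0.7, -2.3]
opening: 11.9
gripper_force: 30.0
```

Emit:
arm_command --motion '[{"x": 0,"y": 0,"z": 0.0005,"rx": 0,"ry": 0,"rz": 0,"grip": 1},{"x": 0,"y": 0,"z": 0.001,"rx": 0,"ry": 0,"rz": 0,"grip": 1}]'

```text
clock: 11.0
ee_pos: [423.0, -131.4, 234.4]
tool_rot: [[-0.164, 0.986, 0.0], [0.986, 0.164, -0.0], [-0.0, 0.0, -1.0]]
contact_force: [0.7, -0.4, -2.7]
opening: 11.9
gripper_force: 30.0
```

Emit:
arm_command --motion '[{"x": 0,"y": 0,"z": 0.0007,"rx": 0,"ry": 0,"rz": 0,"grip": 1},{"x": 0,"y": 0,"z": 0.0015,"rx": 0,"ry": 0,"rz": 0,"grip": 1}]'

```text
clock: 11.2
ee_pos: [423.1, -131.5, 232.9]
tool_rot: [[-0.164, 0.986, 0.0], [0.986, 0.164, -0.0], [-0.0, 0.0, -1.0]]
contact_force: [0.6, -0.0, -0.3]
opening: 11.8
gripper_force: 30.0
```

Emit:
arm_command --motion '[{"x": 0,"y": 0,"z": 0.0007,"rx": 0,"ry": 0,"rz": 0,"grip": 1},{"x": 0,"y": 0,"z": 0.0015,"rx": 0,"ry": 0,"rz": 0,"grip": 1}]'

```text
clock: 11.4
ee_pos: [423.2, -131.5, 231.4]
tool_rot: [[-0.164, 0.986, 0.0], [0.986, 0.164, -0.0], [-0.0, 0.0, -1.0]]
contact_force: [1.5, -0.7, -2.5]
opening: 11.8
gripper_force: 30.0
```

Emit:
arm_command --motion '[{"x": 0,"y": 0.0002,"z": 0.001,"rx": 0,"ry": 0,"rz": 0,"grip": 1},{"x": 0,"y": 0.0004,"z": 0.002,"rx": 0,"ry": 0,"rz": 0,"grip": 1},{"x": 0,"y": 0.0004,"z": 0.0025,"rx": 0,"ry": 0,"rz": 0,"grip": 1}]'

```text
clock: 11.7
ee_pos: [423.4, -131.4, 228.7]
tool_rot: [[-0.164, 0.986, -0.0], [0.986, 0.164, 0.0], [0.0, -0.0, -1.0]]
contact_force: [2.1, -1.3, -1.7]
opening: 11.6
gripper_force: 30.0
```

```bash
python3 st.py
```

```text
11.7 pos [ 423.36 -131.38  228.75] F [ 2.06 -1.31 -1.7 ] M [-0.52 -0.58  0.17] ang 99.45419908396352 open 11.58224346441082
shift [  0.23  -0.32 -26.65]
```

Emit:
arm_command --motion '[{"x": -0.0002,"y": 0.0003,"z": 0.0005,"rx": 0,"ry": 0,"rz": 0,"grip": 1},{"x": -0.0004,"y": 0.0006,"z": 0.0015,"rx": 0,"ry": 0,"rz": 0,"grip": 1},{"x": -0.0004,"y": 0.0006,"z": 0.0025,"rx": 0,"ry": 0,"rz": 0,"grip": 1}]'

```text
clock: 12.0
ee_pos: [423.8, -131.6, 226.2]
tool_rot: [[-0.164, 0.986, -0.0], [0.986, 0.164, 0.0], [0.0, -0.0, -1.0]]
contact_force: [0.3, 0.1, -2.2]
opening: 11.7
gripper_force: 30.0
```

Emit:
arm_command --motion '[{"x": 0,"y": 0,"z": 0.001,"rx": 0,"ry": 0,"rz": 0,"grip": 1},{"x": 0,"y": 0,"z": 0.002,"rx": 0,"ry": 0,"rz": 0,"grip": 1}]'

```text
clock: 12.2
ee_pos: [423.9, -131.6, 224.2]
tool_rot: [[-0.164, 0.986, -0.0], [0.986, 0.164, 0.0], [0.0, -0.0, -1.0]]
contact_force: [0.0, 0.2, -2.8]
opening: 12.0
gripper_force: 30.0
```

```bash
python3 st.py
```

```text
12.2 pos [ 423.88 -131.58  224.19] F [ 0.04  0.2  -2.78] M [-0.18 -0.22  0.03] ang 99.45128320674621 open 12.018876575399513
shift [  0.53  -0.81 -31.21]
```

Both sockets are on the pins with almost no side load. I keep lowering; 8.8 mm remain.

Emit:
arm_command --motion '[{"x": 0,"y": 0,"z": 0.0012,"rx": 0,"ry": 0,"rz": 0,"grip": 1},{"x": 0,"y": 0,"z": 0.0025,"rx": 0,"ry": 0,"rz": 0,"grip": 1},{"x": 0,"y": 0,"z": 0.0038,"rx": 0,"ry": 0,"rz": 0,"grip": 1}]'

```text
clock: 12.5
ee_pos: [423.9, -131.6, 220.4]
tool_rot: [[-0.164, 0.986, -0.0], [0.986, 0.164, 0.0], [0.0, -0.0, -1.0]]
contact_force: [0.8, 0.2, -2.9]
opening: 11.7
gripper_force: 30.0
```

Emit:
arm_command --motion '[{"x": 0,"y": 0,"z": 0.001,"rx": 0,"ry": 0,"rz": 0,"grip": 1},{"x": 0,"y": 0,"z": 0.002,"rx": 0,"ry": 0,"rz": 0,"grip": 1},{"x": 0,"y": 0,"z": 0.003,"rx": 0,"ry": 0,"rz": 0,"grip": 1}]'

```text
clock: 12.8
ee_pos: [424.0, -131.6, 217.5]
tool_rot: [[-0.164, 0.986, -0.0], [0.986, 0.164, 0.0], [0.0, -0.0, -1.0]]
contact_force: [0.1, -0.8, -1.7]
opening: 11.8
gripper_force: 30.0
```

```bash
python3 st.py
```

```text
12.8 pos [ 423.96 -131.65  217.47] F [ 0.08 -0.76 -1.69] M [-0.09 -0.16  0.06] ang 99.45017001196913 open 11.803883311137282
shift [  0.61  -0.88 -37.93]
```

Now I approach the shoulder in half-millimetre steps.

Emit:
arm_command --motion '[{"x": 0,"y": 0,"z": 0.0006,"rx": 0,"ry": 0,"rz": 0,"grip": 1},{"x": 0,"y": 0,"z": 0.0012,"rx": 0,"ry": 0,"rz": 0,"grip": 1}]'

```text
clock: 13.0
ee_pos: [424.0, -131.6, 216.3]
tool_rot: [[-0.164, 0.986, -0.0], [0.986, 0.164, 0.0], [0.0, -0.0, -1.0]]
contact_force: [-0.1, 0.5, -2.8]
opening: 11.4
gripper_force: 30.0
```

Emit:
arm_command --motion '[{"x": 0,"y": 0,"z": 0.0005,"rx": 0,"ry": 0,"rz": 0,"grip": 1}]'

```text
clock: 13.1
ee_pos: [424.0, -131.6, 215.8]
tool_rot: [[-0.164, 0.986, -0.0], [0.986, 0.164, 0.0], [0.0, -0.0, -1.0]]
contact_force: [-0.1, 0.1, -2.6]
opening: 11.4
gripper_force: 30.0
```

Emit:
arm_command --motion '[{"x": 0,"y": 0,"z": 0.0004,"rx": 0,"ry": 0,"rz": 0,"grip": 1}]'

```text
clock: 13.2
ee_pos: [424.0, -131.6, 215.4]
tool_rot: [[-0.164, 0.986, -0.0], [0.986, 0.164, 0.0], [0.0, -0.0, -1.0]]
contact_force: [0.6, -0.5, -2.4]
opening: 11.7
gripper_force: 30.0
```

Emit:
arm_command --motion '[{"x": 0,"y": 0,"z": 0.0004,"rx": 0,"ry": 0,"rz": 0,"grip": 1}]'

```text
clock: 13.3
ee_pos: [424.0, -131.6, 215.1]
tool_rot: [[-0.164, 0.986, 0.0], [0.986, 0.164, 0.0], [0.0, 0.0, -1.0]]
contact_force: [-0.9, 0.7, 1.0]
opening: 11.8
gripper_force: 30.0
```

Emit:
arm_command --motion '[{"x": 0,"y": 0,"z": 0.0003,"rx": 0,"ry": 0,"rz": 0,"grip": 1}]'

```text
clock: 13.4
ee_pos: [424.1, -131.5, 214.9]
tool_rot: [[-0.164, 0.986, 0.0], [0.986, 0.164, -0.0], [-0.0, 0.0, -1.0]]
contact_force: [-0.2, 1.9, 2.7]
opening: 11.6
gripper_force: 30.0
```

Emit:
arm_command --motion '[{"x": 0,"y": 0,"z": 0.0002,"rx": 0,"ry": 0,"rz": 0,"grip": 1}]'

```text
clock: 13.5
ee_pos: [424.1, -131.5, 214.7]
tool_rot: [[-0.164, 0.986, 0.0], [0.986, 0.164, -0.0], [-0.0, 0.0, -1.0]]
contact_force: [-0.0, 1.9, 3.8]
opening: 11.9
gripper_force: 30.0
```

Seated: the shoulder met at TCP z ≈ 215.2, against 215.4 expected. I release and rise.

Emit:
arm_command --motion '[{"x": 0,"y": 0,"z": 0,"rx": 0,"ry": 0,"rz": 0,"grip": 0.5},{"x": 0,"y": 0,"z": 0,"rx": 0,"ry": 0,"rz": 0,"grip": 0.5},{"x": 0,"y": 0,"z": 0,"rx": 0,"ry": 0,"rz": 0,"grip": 0.5},{"x": 0,"y": 0,"z": 0,"rx": 0,"ry": 0,"rz": 0,"grip": 0.5},{"x": 0,"y": 0,"z": 0,"rx": 0,"ry": 0,"rz": 0,"grip": 0.5},{"x": 0,"y": 0,"z": -0.01,"rx": 0,"ry": 0,"rz": 0,"grip": 0.5},{"x": 0,"y": 0,"z": -0.03,"rx": 0,"ry": 0,"rz": 0,"grip": 0.5},{"x": 0,"y": 0,"z": -0.06,"rx": 0,"ry": 0,"rz": 0,"grip": 0.5},{"x": 0,"y": 0,"z": -0.09,"rx": 0,"ry": 0,"rz": 0,"grip": 0.5},{"x": 0,"y": 0,"z": -0.12,"rx": 0,"ry": 0,"rz": 0,"grip": 0.5},{"x": 0,"y": 0,"z": -0.12,"rx": 0,"ry": 0,"rz": 0,"grip": 0.5},{"x": 0,"y": 0,"z": -0.12,"rx": 0,"ry": 0,"rz": 0,"grip": 0.5}]'

```text
clock: 14.7
ee_pos: [424.1, -131.6, 335.2]
tool_rot: [[-0.164, 0.986, 0.001], [0.986, 0.164, -0.001], [-0.001, 0.001, -1.0]]
contact_force: [0.6, -0.6, -0.0]
opening: 47.3
gripper_force: 0.0
```

```bash
python3 - <<'E'
from h import *
import json
c=cams.get_calibration("wrist");im=cams.snapshot("wrist")
json.dump({k:np.array(v).tolist() for k,v in c.items()},open("w5.json","w"))
s=observe();print(s["ee_pos"],s["contact_force"],s["joints"])
sc=cams.snapshot("scene")
cv2.imwrite("pics/s5.png",sc[:,:,::-1])
a=cv2.resize(im,(400,300));b=cv2.resize(sc[180:390,0:280],(400,300))
cv2.imwrite("pics/w5b.png",cv2.resize(im[:,:,::-1],(800,600),interpolation=cv2.INTER_CUBIC))
E
```

```text
[ 423.7704541  -131.58264846  334.4222393 ] [-0.38249516  0.87584647 -0.66437727] [ 0.96249717  0.01043077 -0.72826097  1.8648455   0.00738361  1.26914988
  0.39707307]
```

View pics/w5b.png

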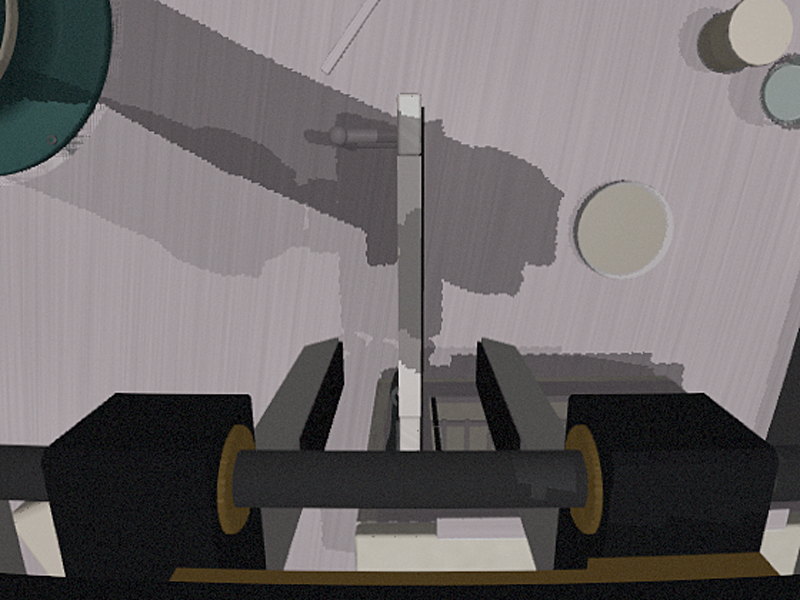

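The door now hangs free at a right angle: its top runs from (410,95) to (410,450) and nothing else was disturbed. Next I close the fingers and go behind its outer face, above the handle.

Emit:
arm_command --motion '[{"x": 0.025,"y": -0.014,"z": 0,"rx": 0,"ry": 0,"rz": 0,"grip": 1},{"x": 0.05,"y": -0.028,"z": 0,"rx": 0,"ry": 0,"rz": 0,"grip": 1},{"x": 0.073,"y": -0.041,"z": 0,"rx": 0,"ry": 0,"rz": 0,"grip": 1},{"x": 0.073,"y": -0.041,"z": 0,"rx": 0,"ry": 0,"rz": 0,"grip": 1},{"x": 0.073,"y": -0.041,"z": 0,"rx": 0,"ry": 0,"rz": 0,"grip": 1},{"x": 0.073,"y": -0.041,"z": 0,"rx": 0,"ry": 0,"rz": 0,"grip": 1},{"x": 0.073,"y": -0.041,"z": 0,"rx": 0,"ry": 0,"rz": 0,"grip": 1},{"x": 0.073,"y": -0.041,"z": 0.03,"rx": 0,"ry": 0,"rz": 0,"grip": 1},{"x": 0.073,"y": -0.041,"z": 0.065,"rx": 0,"ry": 0,"rz": 0,"grip": 1},{"x": 0.073,"y": -0.041,"z": 0.1,"rx": 0,"ry": 0,"rz": 0,"grip": 1},{"x": 0.073,"y": -0.041,"z": 0.118,"rx": 0,"ry": 0,"rz": 0,"grip": 1},{"x": 0.073,"y": -0.041,"z": 0.118,"rx": 0,"ry": 0,"rz": 0,"grip": 1}]'

```text
clock: 16.0
ee_pos: [370.5, -66.2, 214.6]
tool_rot: [[-0.164, 0.986, -0.004], [0.986, 0.164, 0.003], [0.003, -0.003, -1.0]]
contact_force: [0.4, 0.3, 0.8]
opening: 0.6
gripper_force: 0.0
```

Emit:
arm_command --motion '[{"x": 0,"y": 0.008,"z": 0,"rx": 0,"ry": 0,"rz": 0,"grip": 1},{"x": 0,"y": 0.014,"z": 0,"rx": 0,"ry": 0,"rz": 0,"grip": 1},{"x": 0,"y": 0.018,"z": 0,"rx": 0,"ry": 0,"rz": 0,"grip": 1},{"x": 0,"y": 0.021,"z": 0,"rx": 0,"ry": 0,"rz": 0,"grip": 1},{"x": 0,"y": 0.021,"z": 0,"rx": 0,"ry": 0,"rz": 0,"grip": 1}]'

```text
clock: 16.5
ee_pos: [392.7, -62.8, 216.8]
tool_rot: [[-0.164, 0.986, 0.0], [0.986, 0.164, 0.0], [0.0, 0.0, -1.0]]
contact_force: [-0.7, 0.5, -0.4]
opening: 0.6
gripper_force: 0.0
```

```bash
python3 st.py; python3 - <<'E'
from h import *
s=observe();R=np.array(s["tool_rot"]);P=np.array([436.55,-242.95,217]);q=(np.array(s["ee_pos"])-P)@R;print("r,h",q)
r,h=q[0],-q[1]
for d in range(4,49,4):
    f=np.radians(d);print(d,np.round([(r*np.cos(f)+h*np.sin(f)-r)/1e3,(r*np.sin(f)-h*np.cos(f)+h)/1e3,f],4))
E
```

```text
16.5 pos [392.73 -62.81 216.81] F [-0.74  0.48 -0.37] M [-0.06 -0.09 -0.01] ang 99.46648656915771 open 0.6468581476542974
shift [-72.43  18.63 -38.59]
r,h [184.88976481 -13.60007733   0.19796971]
4 [0.0005 0.0129 0.0698]
8 [1.000e-04 2.590e-02 1.396e-01]
12 [-0.0012  0.0387  0.2094]
16 [-0.0034  0.0515  0.2793]
20 [-0.0065  0.0641  0.3491]
24 [-0.0105  0.0764  0.4189]
28 [-0.0153  0.0884  0.4887]
32 [-0.0209  0.1     0.5585]
36 [-0.0273  0.1113  0.6283]
40 [-0.0345  0.122   0.6981]
44 [-0.0424  0.1323  0.7679]
48 [-0.0511  0.1419  0.8378]
```

Emit:
arm_command --motion '[{"x": 0.0003,"y": 0.0064,"z": 0,"rx": 0,"ry": 0,"rz": 0.035,"grip": 1},{"x": 0.0005,"y": 0.0129,"z": 0,"rx": 0,"ry": 0,"rz": 0.07,"grip": 1},{"x": 0.0003,"y": 0.0194,"z": 0,"rx": 0,"ry": 0,"rz": 0.105,"grip": 1},{"x": 0.0001,"y": 0.0259,"z": 0,"rx": 0,"ry": 0,"rz": 0.14,"grip": 1}]'

```text
clock: 16.9
ee_pos: [418.0, -58.6, 216.7]
tool_rot: [[-0.023, 1.0, 0.0], [1.0, 0.023, -0.0], [-0.0, 0.0, -1.0]]
contact_force: [0.2, -0.4, 0.0]
opening: 0.5
gripper_force: 0.0
```

```bash
python3 st.py; cat > arc.py <<'E'
from h import *
s=observe();R=np.array(s["tool_rot"]);P=np.array([436.55,-242.95,217]);q=(np.array(s["ee_pos"])-P)@R;print("r,h",q)
r,h=185,13.5
import sys
for d in np.arange(1,13)*float(sys.argv[1]):
    f=np.radians(d);print(d,np.round([(r*np.cos(f)+h*np.sin(f)-r)/1e3,(r*np.sin(f)-h*np.cos(f)+h)/1e3,f],4))
E
python3 arc.py 3.5
```

```text
16.9 pos [417.95 -58.63 216.69] F [ 0.15 -0.45  0.01] M [-0.09 -0.09  0.01] ang 91.34083420274666 open 0.5177032322783484
shift [-72.67   3.35 -38.7 ]
r,h [184.7002217  -14.28004636   0.26881201]
3.5 [0.0005 0.0113 0.0611]
7.0 [0.0003 0.0226 0.1222]
10.5 [-0.0006  0.0339  0.1833]
14.0 [-0.0022  0.0452  0.2443]
17.5 [-0.0045  0.0563  0.3054]
21.0 [-0.0074  0.0672  0.3665]
24.5 [-0.0111  0.0779  0.4276]
28.0 [-0.0153  0.0884  0.4887]
31.5 [-0.0202  0.0987  0.5498]
35.0 [-0.0257  0.1086  0.6109]
38.5 [-0.0318  0.1181  0.672 ]
42.0 [-0.0385  0.1273  0.733 ]
```

Emit:
arm_command --motion '[{"x": 0.0005,"y": 0.0113,"z": 0,"rx": 0,"ry": 0,"rz": 0.0611,"grip": 1},{"x": 0.0003,"y": 0.0226,"z": 0,"rx": 0,"ry": 0,"rz": 0.1222,"grip": 1},{"x": -0.0006,"y": 0.0339,"z": 0,"rx": 0,"ry": 0,"rz": 0.1833,"grip": 1},{"x": -0.0022,"y": 0.0452,"z": 0,"rx": 0,"ry": 0,"rz": 0.2443,"grip": 1},{"x": -0.0045,"y": 0.0563,"z": 0,"rx": 0,"ry": 0,"rz": 0.3054,"grip": 1},{"x": -0.0074,"y": 0.0672,"z": 0,"rx": 0,"ry": 0,"rz": 0.3665,"grip": 1},{"x": -0.0111,"y": 0.0779,"z": 0,"rx": 0,"ry": 0,"rz": 0.4276,"grip": 1},{"x": -0.0153,"y": 0.0884,"z": 0,"rx": 0,"ry": 0,"rz": 0.4887,"grip": 1},{"x": -0.0202,"y": 0.0987,"z": 0,"rx": 0,"ry": 0,"rz": 0.5498,"grip": 1},{"x": -0.0257,"y": 0.1086,"z": 0,"rx": 0,"ry": 0,"rz": 0.6109,"grip": 1}]'

```text
clock: 17.9
ee_pos: [527.3, -81.8, 216.6]
tool_rot: [[0.555, 0.832, -0.0], [0.832, -0.555, -0.0], [-0.0, -0.0, -1.0]]
contact_force: [-1.0, -0.1, 0.6]
opening: 0.6
gripper_force: 0.0
```

```bash
python3 st.py; python3 arc.py 3; python3 - <<'E'
from h import *
im=cams.snapshot("scene");cv2.imwrite("pics/s6.png",cv2.resize(im[150:420,0:360,::-1],(800,600),interpolation=cv2.INTER_CUBIC))
E
```

```text
17.9 pos [527.3  -81.79 216.61] F [-1.01 -0.08  0.65] M [-0.05 -0.01 -0.03] ang 56.282665357167915 open 0.6483692752797968
shift [-99.01 -59.33 -38.77]
r,h [184.43022103 -13.97660827   0.36706104]
3.0 [0.0005 0.0097 0.0524]
6.0 [0.0004 0.0194 0.1047]
9.0 [-0.0002  0.0291  0.1571]
12.0 [-0.0012  0.0388  0.2094]
15.0 [-0.0028  0.0483  0.2618]
18.0 [-0.0049  0.0578  0.3142]
21.0 [-0.0074  0.0672  0.3665]
24.0 [-0.0105  0.0764  0.4189]
27.0 [-0.014   0.0855  0.4712]
30.0 [-0.018   0.0943  0.5236]
33.0 [-0.0225  0.1029  0.576 ]
36.0 [-0.0274  0.1113  0.6283]
```

View pics/s6.png

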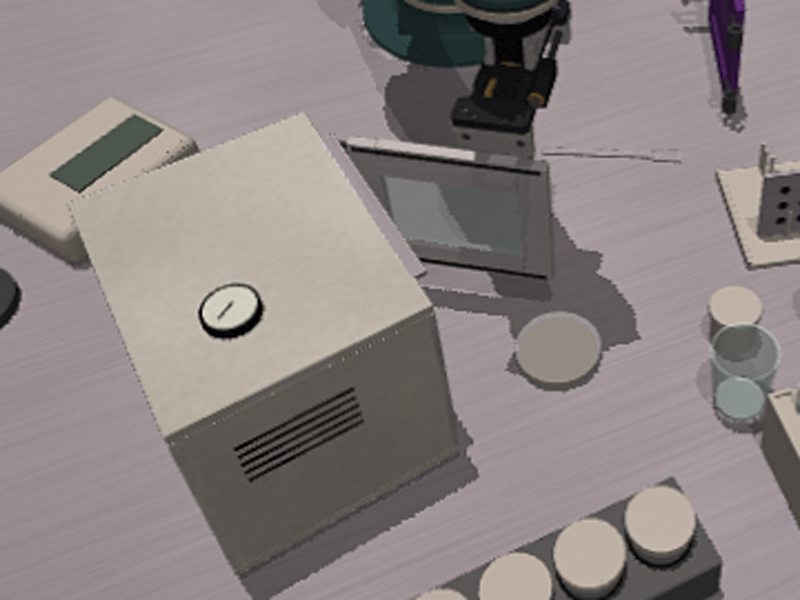

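The door follows: in the crop it is half shut at (470,210), with the gripper behind it at (500,120). I continue.

Emit:
arm_command --motion '[{"x": 0.0005,"y": 0.0097,"z": 0,"rx": 0,"ry": 0,"rz": 0.0524,"grip": 1},{"x": 0.0004,"y": 0.0194,"z": 0,"rx": 0,"ry": 0,"rz": 0.1047,"grip": 1},{"x": -0.0002,"y": 0.0291,"z": 0,"rx": 0,"ry": 0,"rz": 0.1571,"grip": 1},{"x": -0.0012,"y": 0.0388,"z": 0,"rx": 0,"ry": 0,"rz": 0.2094,"grip": 1},{"x": -0.0028,"y": 0.0483,"z": 0,"rx": 0,"ry": 0,"rz": 0.2618,"grip": 1},{"x": -0.0049,"y": 0.0578,"z": 0,"rx": 0,"ry": 0,"rz": 0.3142,"grip": 1},{"x": -0.0074,"y": 0.0672,"z": 0,"rx": 0,"ry": 0,"rz": 0.3665,"grip": 1},{"x": -0.0105,"y": 0.0764,"z": 0,"rx": 0,"ry": 0,"rz": 0.4189,"grip": 1},{"x": -0.014,"y": 0.0855,"z": 0,"rx": 0,"ry": 0,"rz": 0.4712,"grip": 1},{"x": -0.018,"y": 0.0943,"z": 0,"rx": 0,"ry": 0,"rz": 0.5236,"grip": 1},{"x": -0.0225,"y": 0.1029,"z": 0,"rx": 0,"ry": 0,"rz": 0.576,"grip": 1},{"x": -0.0274,"y": 0.1113,"z": 0,"rx": 0,"ry": 0,"rz": 0.6283,"grip": 1}]'

```text
clock: 19.15
ee_pos: [604.4, -166.1, 216.6]
tool_rot: [[0.937, 0.348, -0.0], [0.348, -0.937, 0.0], [-0.0, -0.0, -1.0]]
contact_force: [-0.5, 0.2, -0.5]
opening: 0.7
gripper_force: 0.0
```

```bash
python3 st.py; python3 arc.py 1; python3 - <<'E'
from workcell import observe;print(observe()["joints"])
E
```

```text
19.15 pos [ 604.41 -166.11  216.61] F [-0.55  0.23 -0.49] M [-0.07  0.02 -0.01] ang 20.388425831520113 open 0.6834070720696116
shift [-157.89  -95.93  -38.74]
r,h [184.11261654 -13.54937887   0.36317844]
1.0 [0.0002 0.0032 0.0175]
2.0 [0.0004 0.0065 0.0349]
3.0 [0.0005 0.0097 0.0524]
4.0 [0.0005 0.0129 0.0698]
5.0 [0.0005 0.0162 0.0873]
6.0 [0.0004 0.0194 0.1047]
7.0 [0.0003 0.0226 0.1222]
8.0 [1.000e-04 2.590e-02 1.396e-01]
9.0 [-0.0002  0.0291  0.1571]
10.0 [-0.0005  0.0323  0.1745]
11.0 [-0.0008  0.0355  0.192 ]
12.0 [-0.0012  0.0388  0.2094]
[ 0.59958721  0.47398409 -0.51807994  1.60066148  0.25188033  1.13439159
 -1.19315245]
```

Emit:
arm_command --motion '[{"x": 0.0004,"y": 0.0065,"z": 0,"rx": 0,"ry": 0,"rz": 0.0349,"grip": 1},{"x": 0.0005,"y": 0.0129,"z": 0,"rx": 0,"ry": 0,"rz": 0.0698,"grip": 1},{"x": 0.0005,"y": 0.0162,"z": 0,"rx": 0,"ry": 0,"rz": 0.0873,"grip": 1},{"x": 0.0004,"y": 0.0194,"z": 0,"rx": 0,"ry": 0,"rz": 0.1047,"grip": 1},{"x": 0.0003,"y": 0.0226,"z": 0,"rx": 0,"ry": 0,"rz": 0.1222,"grip": 1},{"x": 0.0003,"y": 0.0242,"z": 0,"rx": 0,"ry": 0,"rz": 0.131,"grip": 1}]'

```text
clock: 19.75
ee_pos: [613.3, -188.7, 216.5]
tool_rot: [[0.975, 0.223, -0.0], [0.223, -0.975, 0.0], [-0.0, -0.0, -1.0]]
contact_force: [-0.1, 0.2, 0.5]
opening: 0.7
gripper_force: 0.0
```

Emit:
arm_command --motion '[{"x": 0,"y": 0.0013,"z": 0,"rx": 0,"ry": 0,"rz": 0.007,"grip": 1},{"x": 0,"y": 0.0026,"z": 0,"rx": 0,"ry": 0,"rz": 0.014,"grip": 1}]'

```text
clock: 19.95
ee_pos: [613.9, -190.9, 216.6]
tool_rot: [[0.978, 0.21, -0.0], [0.21, -0.978, 0.0], [0.0, -0.0, -1.0]]
contact_force: [-0.4, -0.4, -0.5]
opening: 0.3
gripper_force: 0.0
```

Emit:
arm_command --motion '[{"x": 0,"y": 0.0013,"z": 0,"rx": 0,"ry": 0,"rz": 0.007,"grip": 1},{"x": 0,"y": 0.002,"z": 0,"rx": 0,"ry": 0,"rz": 0.011,"grip": 1}]'

```text
clock: 20.15
ee_pos: [614.3, -193.0, 216.5]
tool_rot: [[0.98, 0.199, -0.0], [0.199, -0.98, 0.0], [-0.0, -0.0, -1.0]]
contact_force: [-0.1, -0.4, -0.2]
opening: 0.1
gripper_force: 0.0
```

Emit:
arm_command --motion '[{"x": 0,"y": 0.0008,"z": 0,"rx": 0,"ry": 0,"rz": 0.004,"grip": 1},{"x": 0,"y": 0.0016,"z": 0,"rx": 0,"ry": 0,"rz": 0.008,"grip": 1}]'

```text
clock: 20.35
ee_pos: [614.6, -194.5, 216.5]
tool_rot: [[0.982, 0.191, -0.0], [0.191, -0.982, 0.0], [-0.0, -0.0, -1.0]]
contact_force: [0.1, 0.1, -1.2]
opening: 0.4
gripper_force: 0.0
```

Emit:
arm_command --motion '[{"x": 0,"y": 0.0008,"z": 0,"rx": 0,"ry": 0,"rz": 0.004,"grip": 1},{"x": 0,"y": 0.0016,"z": 0,"rx": 0,"ry": 0,"rz": 0.008,"grip": 1}]'

```text
clock: 20.55
ee_pos: [614.9, -196.1, 216.5]
tool_rot: [[0.983, 0.183, -0.0], [0.183, -0.983, 0.0], [-0.0, -0.0, -1.0]]
contact_force: [0.4, 0.0, -0.6]
opening: 0.0
gripper_force: 0.0
```

Emit:
arm_command --motion '[{"x": 0,"y": 0.0006,"z": 0,"rx": 0,"ry": 0,"rz": 0.003,"grip": 1},{"x": 0,"y": 0.0012,"z": 0,"rx": 0,"ry": 0,"rz": 0.006,"grip": 1}]'

```text
clock: 20.75
ee_pos: [615.1, -197.3, 216.5]
tool_rot: [[0.984, 0.177, -0.0], [0.177, -0.984, 0.0], [-0.0, -0.0, -1.0]]
contact_force: [-0.3, 0.0, -0.1]
opening: 0.7
gripper_force: 0.0
```

Emit:
arm_command --motion '[{"x": 0,"y": 0.0006,"z": 0,"rx": 0,"ry": 0,"rz": 0.003,"grip": 1},{"x": 0,"y": 0.0012,"z": 0,"rx": 0,"ry": 0,"rz": 0.006,"grip": 1}]'

```text
clock: 20.95
ee_pos: [615.4, -198.5, 216.5]
tool_rot: [[0.985, 0.172, -0.0], [0.172, -0.985, 0.0], [-0.0, -0.0, -1.0]]
contact_force: [-0.2, 0.4, -0.1]
opening: 0.6
gripper_force: 0.0
```

Emit:
arm_command --motion '[{"x": 0,"y": 0.0005,"z": 0,"rx": 0,"ry": 0,"rz": 0.002,"grip": 1},{"x": 0,"y": 0.001,"z": 0,"rx": 0,"ry": 0,"rz": 0.005,"grip": 1}]'

```text
clock: 21.15
ee_pos: [615.5, -198.9, 216.5]
tool_rot: [[0.986, 0.167, -0.0], [0.167, -0.986, 0.001], [-0.0, -0.001, -1.0]]
contact_force: [-1.3, 4.6, 1.6]
opening: 0.4
gripper_force: 2.7
```

Emit:
arm_command --motion '[{"x": 0,"y": 0.0005,"z": 0,"rx": 0,"ry": 0,"rz": 0.002,"grip": 1},{"x": 0,"y": 0.001,"z": 0,"rx": 0,"ry": 0,"rz": 0.005,"grip": 1}]'

```text
clock: 21.35
ee_pos: [615.6, -198.9, 216.5]
tool_rot: [[0.987, 0.163, -0.001], [0.163, -0.987, 0.002], [-0.0, -0.002, -1.0]]
contact_force: [-4.4, 9.4, 3.2]
opening: 0.3
gripper_force: 5.1
```

```bash
python3 st.py; python3 - <<'E'
from h import *
im=cams.snapshot("top");cv2.imwrite("pics/t7.png",im[:,:,::-1])
cv2.imwrite("pics/t7b.png",cv2.resize(cv2.convertScaleAbs(im[95:260,330:550,::-1],alpha=1.4),(800,600),interpolation=cv2.INTER_CUBIC))
E
```

```text
21.35 pos [ 615.61 -198.95  216.54] F [-4.37  9.43  3.17] M [2.2  0.94 0.  ] ang 9.372955006695856 open 0.28424445177912944
shift [-179.02  -98.28  -38.6 ]
```

The stop is met: about 10 N, at the expected angle of 9.5°. I back off and rise clear.

Emit:
arm_command --motion '[{"x": 0,"y": -0.003,"z": 0,"rx": 0,"ry": 0,"rz": 0,"grip": 1},{"x": 0,"y": -0.012,"z": 0,"rx": 0,"ry": 0,"rz": 0,"grip": 1},{"x": 0,"y": -0.03,"z": 0,"rx": 0,"ry": 0,"rz": 0,"grip": 1},{"x": 0,"y": -0.05,"z": -0.02,"rx": 0,"ry": 0,"rz": 0,"grip": 1},{"x": -0.02,"y": -0.08,"z": -0.06,"rx": 0,"ry": 0,"rz": 0,"grip": 1},{"x": -0.05,"y": -0.11,"z": -0.1,"rx": 0,"ry": 0,"rz": 0,"grip": 1},{"x": -0.09,"y": -0.13,"z": -0.12,"rx": 0,"ry": 0,"rz": 0,"grip": 1},{"x": -0.13,"y": -0.15,"z": -0.14,"rx": 0,"ry": 0,"rz": 0,"grip": 1},{"x": -0.15,"y": -0.17,"z": -0.15,"rx": 0,"ry": 0,"rz": 0,"grip": 1},{"x": -0.15,"y": -0.17,"z": -0.15,"rx": 0,"ry": 0,"rz": 0,"grip": 1},{"x": -0.15,"y": -0.17,"z": -0.15,"rx": 0,"ry": 0,"rz": 0,"grip": 1}]'

```text
clock: 22.5
ee_pos: [439.8, -56.2, 367.0]
tool_rot: [[0.987, 0.162, 0.001], [0.162, -0.987, -0.002], [0.001, 0.002, -1.0]]
contact_force: [0.0, -0.4, -0.4]
opening: 0.9
gripper_force: 0.0
```

```bash
python3 st.py; python3 - <<'E'
from h import *
im=cams.snapshot("top")
sc=cams.snapshot("scene")
a=cv2.resize(cv2.convertScaleAbs(im[95:260,330:550,::-1],alpha=1.4),(800,600),interpolation=cv2.INTER_CUBIC)
cv2.imwrite("pics/t8b.png",a)
c=cams.get_calibration("top")
# predicted top corners of shut door
P=np.array([436.55,-242.95]);
for d in(9.6,12):
    t=np.radians(d);u=np.array([np.cos(t),np.sin(t)]);n=np.array([u[1],-u[0]])
    for y in(12,212):
        for x in(0,12):
            p=proj(c,[*(P+y*u+x*n),225])[0];print(d,y,x,(p-[330,95])*800/220)
E
```

```text
22.5 pos [439.83 -56.2  367.03] F [ 0.02 -0.43 -0.41] M [-0.02  0.02  0.  ] ang 9.351735558709217 open 0.865391956174297
shift [-28.93  71.06 111.73]
9.6 12 0 [257.92371685 478.67794118]
9.6 12 12 [277.04552833 475.28526738]
9.6 212 0 [191.86208101 162.74729876]
9.6 212 12 [210.57324262 159.71128397]
12 12 0 [257.12549965 478.8371388 ]
12 12 12 [276.06485919 474.63485535]
12 212 0 [178.05430135 165.28605811]
12 212 12 [196.61422292 161.47264321]
```

View pics/t8b.png

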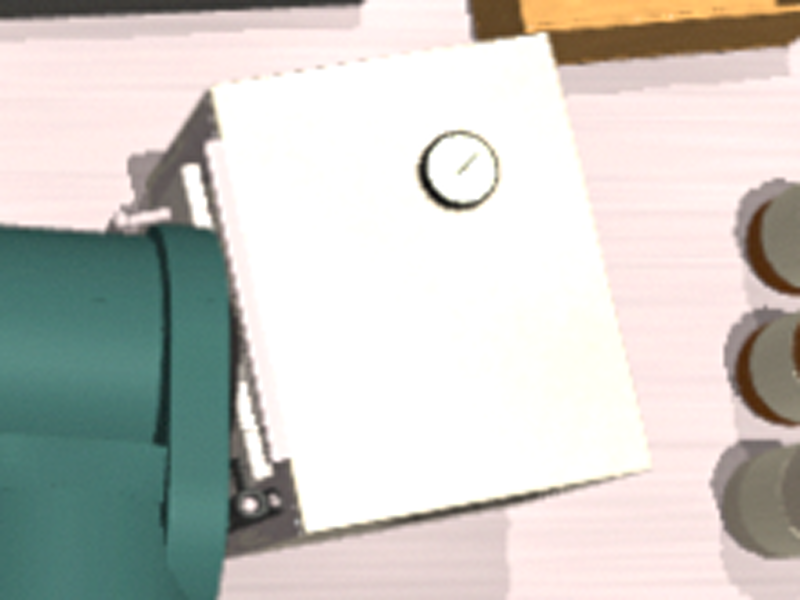

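The crop shows the door shut: its top strip runs from (192,165) to (260,475), parallel to the lip, and sits on the pins at (250,503). The arm is clear.

```bash
python3 -c "
from workcell import order;print(order.hand_in())"
```

```text
the job is handed in; nothing more can be done
None
```

The glazed door is hanging with both sockets seated on the hinge pins, swung shut against its stop and let go; the arm is clear, and the job was handed in at about 23 s.

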